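# Set and clamp the bar-length gauge

### The job

Lift the clear cover of the bar-length gauge open until it rests back on its stop, then push the sliding leg out until its pointer stands at the length mark while its cam lever is still open. Holding the leg at the mark, slide the cam lever fully closed by squeezing it towards the leg's grip plate, and finish while still holding leg and lever squeezed together between the fingers, the pointer at the mark. Leave the other utensils where they are.

Things in the scene. Friction and masses are not known exactly. Their poses are not given: they have to be found in the camera images.
- gauge_centre (a point): Fixed steel box 200 (x) x 240 mm (y), walls 5 mm thick, 75 mm high, clear hinged cover, white cutting board 140 x 180 x 12 mm joined on at its -y end. Point: centre of the inner floor, 5 mm above the table. Axes: x from front wall to hinge, y away from the board, z up; turned up to 0.25 rad. Inside: only the leg, and a ledge 23 mm wide, its top 16 mm above the table, along the front wall.
- cover (a joint): Cover hinge, rad: 0 shut, 1.75 fully open on its stop (leaning back about 10 degrees past upright). The cover (about 0.35 kg) falls shut from below upright and falls back on its stop from beyond; it has no latch.
- cover_hinge (a point): Middle of the cover's hinge axis, on the far rim of the box, 77.5 mm above the table; the axis runs along the gauge's y. The cover's frame: at 0 equal to the gauge's; positive turning is right-handed about its y, so the front edge rises.
- cover_handle (a point): Middle of the cover's round bar handle: 12 mm thick, 110 mm long along the gauge's y, its centre 46 mm ahead of the cover's front edge, 248 mm from the hinge axis and level with it when shut (77.5 mm above the table). Nothing is under it but the table. The bar can turn between the fingers.
- leg (a joint): Travel of the sliding leg, m: 0 pulled right in by its spring, 0.115 fully out; it grows as the leg moves to the gauge's -y, out over the cutting board. The spring pulls it back in with 3 N (in) to 5 N (out).
- leg_grip (a point): Point on the leg, 44 mm above the table, midway across the CLOSED pair of grip plate and cam lever; axes as the gauge's. Grip plate's outer face at x = +16 mm from here; lever's outer face at x = -32 mm open, -16 mm closed: the pair is 48 mm wide open, 32 mm closed. Both stand about 20 to 65 mm above the table, free on the outer sides.
- leg_plate (a point): Middle of the outer (+x) face of the leg's fixed upright steel grip plate, 9 mm thick, 44 mm long (y), on the hinge side. At its -y end a rib stands out to x = +53 mm from leg_grip, its +y face at y = -21 mm from leg_grip: a finger beside the plate, on the rib's +y side, pushes the leg out against its spring.
- lever (a joint): Travel of the cam lever along the gauge's x, m: 0 open, 0.016 fully closed (towards the grip plate). It starts 0 to 2 mm in, needs about 8 N to slide, has no spring and stays where it is left.
- lever_face (a point): Middle of the outer (-x) face of the cam lever: an upright black thumb plate 7 mm thick, 40 mm long (gauge's y), top 65 mm above the table, on the robot's side (-x) of the leg, carried by the leg. It slides towards the grip plate.
- leg_pointer (a point): Tip of the thin dark needle that points from the leg to the front wall (-x), 20 mm above the table, at the same y as leg_grip; it moves with the leg.
- length_mark (a point): The length mark: nose of a small steel rider (18 x 12 x 10 mm) fixed on the ledge inside the front wall beside the needle's path, 20 mm above the table; axes as the gauge's. The pointer is at the mark when both have the same y in the gauge's frame, which is at 40 to 90 mm of leg travel.
- ring_board: steel ring mould, 48 mm across and 40 mm tall, standing on the white cutting board of the gauge; origin at the centre of its underside. Leave it alone.
- ring_left: steel ring mould, 56 mm across and 45 mm tall, standing left of the gauge; origin at the centre of its underside. Leave it alone.
- bowl: steel mixing bowl, 150 mm across and 70 mm tall, front right; origin at the centre of its underside. Leave it alone.
- jar: amber jar with a white cap, 70 mm across and 90 mm tall, front left; origin at the centre of its underside. Leave it alone.
- spatula: spatula 260 mm long lying on the left; origin on its underside. Leave it alone.
- cup: white cup, 76 mm across and 90 mm tall, on the right; origin at the centre of its underside. Leave it alone.
- brush: pastry brush 200 mm long lying front right; origin on its underside. Leave it alone.

How it is judged:
By the outcome, as a careful person would: the job done as asked, in the order asked, and still so for the second after the job is handed in, while the arm keeps its last pose, push and grip.
It also fails if it takes over 54 s, if anything falls off the work surface, if the arm or the gripper's body presses on something with over 40 N, if the wrist force passes 120 N, or if a joint passes its speed limit or range.

### The arm

A 6-joint arm with a two-finger parallel gripper is mounted at the origin on the work surface. World frame = base frame: x ahead of the robot, y to its left, z up, the work surface at z = 0. Lengths are in m, angles in rad, forces in N, time in s.
With the tool pointing down it reaches from about 0.35 to 0.975 m from the base axis. Payload 17.4 kg.
Tool frame: the origin (TCP) lies on the mounting face of the last link; the fingertips stand 173 mm ahead of it and the grasp point (between the pads) lies 155 mm ahead of it; z points along the fingers, x is the direction in which the jaws open and shut, and the axes are right-handed (so a half turn about z gives the same grasp; the last joint's range is limited). The gripper opens to 85 mm and grips with 20 to 120 N. Pads are 22 mm wide; open, the fingers measure 114 mm over their backs; the gripper's body (76 mm by 85 mm) begins 54 mm behind the grasp point. The pads swing forward as they close: fully open they stand 13 mm farther back than shut.
Start: joints at [1.065, 0.116, 1.442, -0, 1.584, -0.038], TCP at [0.304, 0.602, 0.405] pointing down, gripper open.
Joint ranges: [-2.83, 2.83], [-0.83, 2.19], [0.07, 2.5], [-1.14, 4.28], [0.01, 3], [-2.97, 2.97]. Speed limits (rad/s): [1.89, 1.89, 2.22, 3.14, 3.14, 3.14].

### API

Orientations are given as a unit quaternion [x, y, z, w].
In Python, from workcell import get_state, get_image, get_calibration, hand_in, search_frame, mark_of gives the robot as it stands. The module is installed in compiled form; this text tells all that it offers.
- The arm moves only by the tool play_rows, never from a script. Its argument "deltas" is a list of rows, each a list of 7 numbers: the shift along the world's x, y, z in cm, then the turn, a rotation vector about the world's x, y, z in rad, then the closure, from 0 (fully open) to 1 (shut). In form: [[tx, ty, tz, rx, ry, rz, grip], ...]. A call has 1 to 20 rows; each row is the pose to reach, as a shift and turn from the pose measured when the call began; what a row does not reach only later rows make up. A row lasts 1/8 s, in which the tool goes at most 62.5 mm and 10.7 degrees, less where a joint would pass 70% of its speed; a pose out of reach is approached as far as the arm can. A call with a gripper value outside its range is refused whole. The fingers move at their own pace and stop on an object; "newtons" is the grip in N (left out, the last holds). Time passes only in rows, so rows that repeat a pose let the fingers close. It gives the time, the measured TCP pose, the force and the opening at its end, in the units of the state.
- get_state(): the state, without advancing time (a new reading comes with each control period).
- get_image(name): name is "scene" or "top" or "wrist"; returns the picture (480x640x3 uint8, red, green, blue); there is no depth.
- get_calibration(name): a dict with "fx", "fy", "cx", "cy" (pixels), "xyz" and "attitude" of the camera in the world; the wrist camera has in their place "mount" (4x4, takes a point from camera to tool coordinates, whose origin is the TCP and whose axes are the tool frame's). Camera axes: x right, y down, z forward; pixel columns grow to the right and rows downward; lengths in m; the calibration is good to about 2 mm. A picture is of the moment at which its call begins: read the wrist's pose just before it. get_calibration takes no time and is no camera call.
- hand_in(): hands the job in, once; it reports no verdict.
Trained networks look in the newest picture that a camera, given by its name, has taken for a name from the list of things; names that differ only in an ending like _2 or _b are one class to them, and where a whole thing is asked for, a point or a joint stands for the part that bears it (a point fixed in the world has none). Each returns a list of dicts, best first, with "p" (0 to 1); they miss things now and then, are a little off and sometimes report something else, mostly with a low value. They report only what shows in the picture. A call takes as long as a camera call.
- search_frame(camera, query): "at" ([x, y, z] in m, in the coordinates of the camera as it stood for that picture, good to about 4 mm: the middle of the surface that is visible of it).
- mark_of(camera, query): "at" ([x, y, z] in m, in the coordinates of the camera as it stood for that picture, good to about 4 mm: a listed point, or the origin of a listed thing).
The state is a dict: "time": time; "joint_pos": joint angles; "qvel": joint speeds; "effort": joint torques, N m; "eef_pos": TCP position; "ee_rot": TCP orientation; "ft_force": force on the tool from outside, world axes, zero at the start; "ft_torque": the same for the moment, N m; "opening": finger opening in m.
Only numpy, scipy, OpenCV 4.12 (cv2) and the standard library are available. Lean on these libraries where they do the work, as an engineer would, in place of code of your own. Each camera call takes 0.05 s, during which the arm holds its last target.

## Working session

There is one attempt and no reset: what is moved stays moved. The work goes in short steps, Python scripts to look and compute and a tool call to move; the robot and the scene stay as the last step left them, time stands still between calls to the robot, and variables do not carry over. Pictures are saved under pics/ and viewed, and the job is handed in when it is done.

Besides the shell and the picture viewer there is one more tool, called after "Emit:" by a JSON object that holds its "method" and its "body", one argument or row to a line. play_rows: Moves the arm, as the interface text tells. Its arguments: {"type":"object","properties":{"deltas":{"type":"array","items":{"type":"array","items":{"type":"number"}}},"newtons":{"type":"number"}},"required":["deltas"]}

```bash
mkdir -p pics; cat > h.py <<'E'
import numpy as np,cv2
from scipy.spatial.transform import Rotation as R
from workcell import *
def pose(c,s=None):
    k=get_calibration(c)
    if c=='wrist':
        s=s or get_state()
        T=np.eye(4);T[:3,:3]=R.from_quat(s['ee_rot']).as_matrix();T[:3,3]=s['eef_pos']
        return k,T@np.array(k['mount'])
    T=np.eye(4);a=np.array(k['attitude'])
    T[:3,:3]=a if a.shape==(3,3) else R.from_quat(a).as_matrix()
    T[:3,3]=k['xyz'];return k,T
def W(T,p): return T[:3,:3]@np.array(p)+T[:3,3]
def find(c,q,T,f=mark_of):
    r=f(c,q)
    for d in r[:2]: print(c,q,f.__name__,round(d['p'],2),W(T,d['at']).round(4))
    return r
def snap(c,n):
    s=get_state();im=get_image(c);cv2.imwrite('pics/'+n,im[:,:,::-1]);return pose(c,s)
E
python3 - <<'E'
from h import *
print(get_state())
for c in ['scene','top','wrist']:
    k,T=snap(c,c+'0.png');print(k)
    if c!='wrist':
        for q in ['gauge_centre','cover_hinge','cover_handle','leg_grip','length_mark','leg_pointer']: find(c,q,T)
E
```

```text
{'time': 0.0, 'joint_pos': array([ 1.06522018e+00,  1.16487853e-01,  1.44226641e+00, -9.64549445e-06,
        1.58399056e+00, -3.78011491e-02]), 'qvel': array([-0.00021562, -0.00157617,  0.0002854 , -0.00079694,  0.00130349,
       -0.00164177]), 'effort': array([ 1.54236230e-03, -7.31990576e+01, -6.32489347e+01,  1.24615340e-04,
        6.35040575e-03,  2.44435363e-06]), 'eef_pos': array([0.30437368, 0.60249243, 0.40396008]), 'ee_rot': array([ 8.51733836e-01,  5.23974370e-01, -4.99359174e-04,  2.87294972e-04]), 'ft_force': array([ 0.23010496, -0.56627788,  0.36550571]), 'ft_torque': array([0.01713955, 0.00808856, 0.01164219]), 'opening': 0.08523132918956977}
{'fx': 534.3822375683224, 'fy': 534.3822375683224, 'cx': 320.9749912656068, 'cy': 239.95571290473708, 'xyz': array([1.60067509, 0.12598772, 0.84403852]), 'attitude': array([ 0.59711942,  0.65567633, -0.33337825, -0.31999358])}
scene cover_hinge call 0.92 [0.6876 0.0897 0.0744]
scene cover_hinge call 0.41 [ 3.177e-01  3.384e-01 -1.000e-04]
scene cover_handle call 0.76 [0.4454 0.0431 0.0779]
scene cover_handle call 0.47 [ 0.3351 -
[... 302 characters left out ...]
958, -0.69583874,  0.0768406 , -0.07430017])}
top cover_hinge call 0.56 [0.6863 0.0825 0.0735]
top cover_handle call 0.56 [0.4482 0.042  0.0775]
top cover_handle call 0.47 [ 0.4396  0.505  -0.002 ]
top leg_pointer call 0.63 [0.4472 0.0424 0.0753]
{'fx': 359.2337224564066, 'fy': 359.2337224564066, 'cx': 317.81510112242927, 'cy': 231.47441688999538, 'mount': array([[ 9.99999548e-01, -9.21115673e-04, -2.34561998e-04,
        -3.41659596e-04],
       [ 9.50241478e-04,  9.62907367e-01,  2.69830501e-01,
        -6.90882620e-02],
       [-2.26836276e-05, -2.69830602e-01,  9.62907807e-01,
         3.08560002e-02],
       [ 0.00000000e+00,  0.00000000e+00,  0.00000000e+00,
         1.00000000e+00]])}
```

View pics/scene0.png

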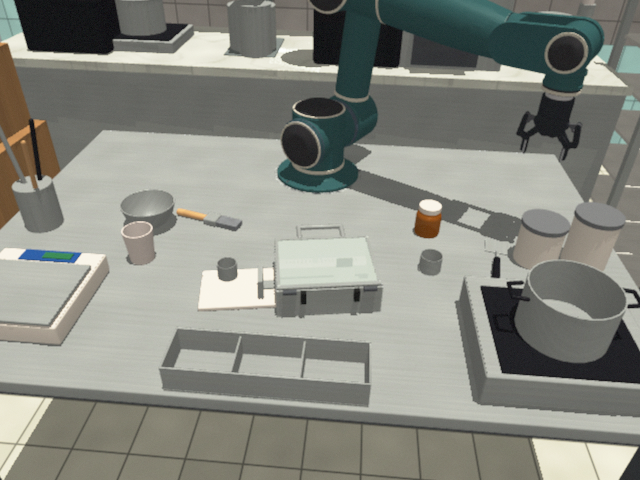

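View pics/top0.png

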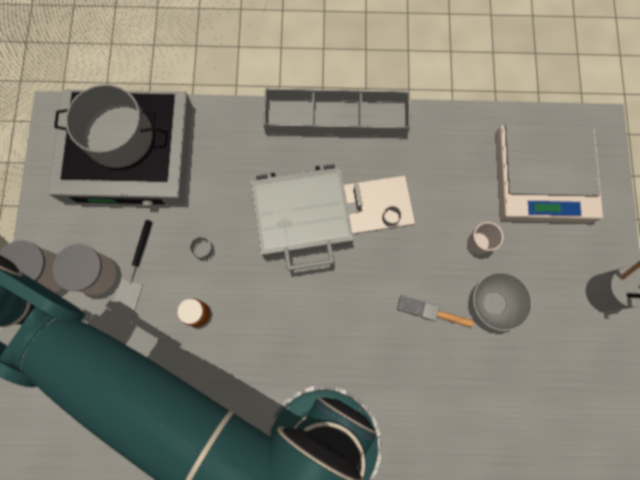

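The pictures show the gauge in the middle, with its handle on the robot's side (top image about (310,262)). The leg is at about (358,195) and ring_board at (392,215). I'll move above the handle.

Emit:
{"method": "play_rows", "body": {
  "deltas": [
    [7, -28, -3, 0, 0, -0.46, 0.3],
    [13.0, -56, -7, 0, 0, -0.93, 0.3],
    [13.0, -56, -7, 0, 0, -0.93, 0.3],
    [13.0, -56, -7, 0, 0, -0.93, 0.3],
    [13.0, -56, -7, 0, 0, -0.93, 0.3],
    [13.0, -56, -7, 0, 0, -0.93, 0.3],
    [13.0, -56, -7, 0, 0, -0.93, 0.3],
    [13.0, -56, -7, 0, 0, -0.93, 0.3],
    [13.0, -56, -7, 0, 0, -0.93, 0.3],
    [13.0, -56, -7, 0, 0, -0.93, 0.3],
    [13.0, -56, -7, 0, 0, -0.93, 0.3],
    [13.0, -56, -7, 0, 0, -0.93, 0.3],
    [13.0, -56, -7, 0, 0, -0.93, 0.3]
  ]
}}

```text
time: 2.38
eef_pos: [0.4343, 0.0436, 0.3349]
ee_rot: [0.996, 0.087, 0.0, -0.0]
ft_force: [0.1, 0.5, 0.5]
opening: 0.0597
```

```bash
python3 - <<'E'
from h import *
s=get_state();print(s['time'],s['eef_pos'],R.from_quat(s['ee_rot']).as_matrix()[:,0],s['opening'])
k,T=snap('wrist','w1.png')
for q in ['cover_hinge','cover_handle','leg_grip','length_mark','ring_board','gauge_centre']: find('wrist',q,T)
E
```

```text
2.375 [0.43425577 0.0436476  0.33488719] [9.84738943e-01 1.74037834e-01 2.13633005e-04] 0.059673696355205495
wrist cover_handle call 0.89 [0.4454 0.0412 0.0754]
```

View pics/w1.png

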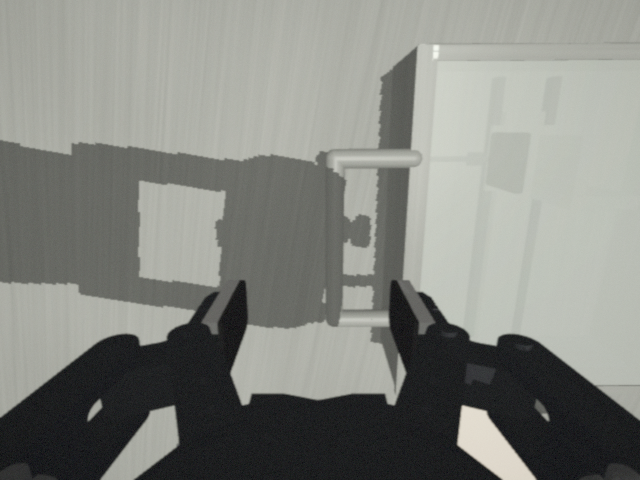

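The wrist picture shows the bar running vertically at column about 335, rows 160–318, between the open fingers, so the yaw is aligned. It puts the handle at about (0.446, 0.042). Next I descend and grip.

Emit:
{"method": "play_rows", "body": {
  "deltas": [
    [1.15, -0.1, 0, 0, 0, 0, 0.55],
    [1.15, -0.1, -3, 0, 0, 0, 0.55],
    [1.15, -0.1, -6, 0, 0, 0, 0.55],
    [1.15, -0.1, -9, 0, 0, 0, 0.55],
    [1.15, -0.1, -10.2, 0, 0, 0, 0.55],
    [1.15, -0.1, -10.2, 0, 0, 0, 0.55],
    [1.15, -0.1, -10.2, 0, 0, 0, 0.9],
    [1.15, -0.1, -10.2, 0, 0, 0, 1],
    [1.15, -0.1, -10.2, 0, 0, 0, 1],
    [1.15, -0.1, -10.2, 0, 0, 0, 1],
    [1.15, -0.1, -10.2, 0, 0, 0, 1],
    [1.15, -0.1, -10.2, 0, 0, 0, 1]
  ],
  "newtons": 30
}}

```text
time: 4.22
eef_pos: [0.4458, 0.0416, 0.2339]
ee_rot: [0.996, 0.087, -0.0, 0.0]
ft_force: [-8.7, -2.5, 8.7]
opening: 0.0112
```

```bash
python3 - <<'E'
from h import *
s=get_state();print(s['time'],s['eef_pos'],s['opening'],s['ft_force'])
k,T=snap('wrist','w2.png')
c=np.array([.984,.174,0])
p0=s['eef_pos'];
for th in np.arange(0,1.76,0.125):
  d=c*.248*(1-np.cos(th))+np.array([0,0,.248*np.sin(th)])
  print(round(th,3),(d*100).round(1).tolist())
th=1.75
print((100*(c*.248*(1-np.cos(th))+np.array([0,0,.248*np.sin(th)]))).round(1))
E
```

```text
4.225 [0.4457828  0.0416172  0.23392128] 0.011203369259808598 [-8.71255925 -2.53735081  8.66322415]
0.0 [0.0, 0.0, 0.0]
0.125 [0.2, 0.0, 3.1]
0.25 [0.8, 0.1, 6.1]
0.375 [1.7, 0.3, 9.1]
0.5 [3.0, 0.5, 11.9]
0.625 [4.6, 0.8, 14.5]
0.75 [6.5, 1.2, 16.9]
0.875 [8.8, 1.5, 19.0]
1.0 [11.2, 2.0, 20.9]
1.125 [13.9, 2.5, 22.4]
1.25 [16.7, 3.0, 23.5]
1.375 [19.7, 3.5, 24.3]
1.5 [22.7, 4.0, 24.7]
1.625 [25.7, 4.5, 24.8]
1.75 [28.8, 5.1, 24.4]
[28.8  5.1 24.4]
```

View pics/w2.png

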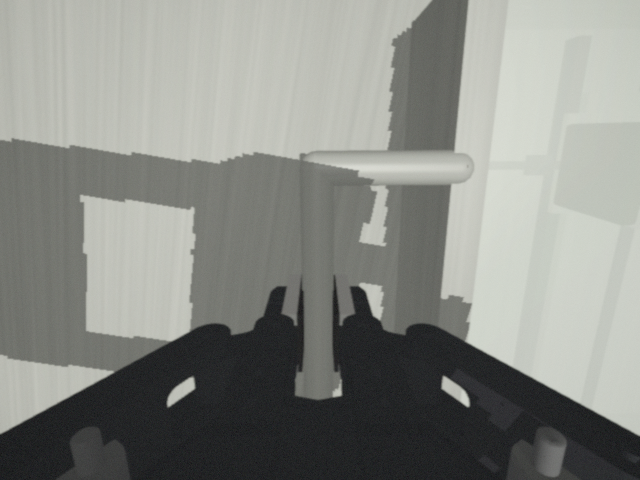

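The bar is held between the pads (rows 290–390 of the picture) with an opening of 11 mm. I'll lift it along the arc, first half.

Emit:
{"method": "play_rows", "body": {
  "deltas": [
    [0.1, 0, 1.5, 0, 0, 0, 1],
    [0.2, 0, 3.1, 0, 0, 0, 1],
    [0.4, 0.1, 4.6, 0, 0, 0, 1],
    [0.8, 0.1, 6.1, 0, 0, 0, 1],
    [1.2, 0.2, 7.6, 0, 0, 0, 1],
    [1.7, 0.3, 9.1, 0, 0, 0, 1],
    [2.3, 0.4, 10.5, 0, 0, 0, 1],
    [3.0, 0.5, 11.9, 0, 0, 0, 1],
    [3.8, 0.65, 13.2, 0, 0, 0, 1],
    [4.6, 0.8, 14.5, 0, 0, 0, 1],
    [5.5, 1.0, 15.7, 0, 0, 0, 1],
    [6.5, 1.2, 16.9, 0, 0, 0, 1],
    [6.5, 1.2, 16.9, 0, 0, 0, 1]
  ]
}}

```text
time: 5.9
eef_pos: [0.5112, 0.0536, 0.4044]
ee_rot: [0.996, 0.087, 0.0, 0.0]
ft_force: [-9.6, -0.4, 6.2]
opening: 0.0104
```

```bash
python3 - <<'E'
from h import *
s=get_state();print(s['time'],s['eef_pos'],s['opening'],s['ft_force'],s['joint_pos'])
k,T=snap('scene','s2.png')
find('scene','cover_handle',T)
E
```

```text
5.9 [0.51115672 0.05356564 0.40438131] 0.01043600742835263 [-9.57209787 -0.37779251  6.20893292] [ 5.49524998e-02 -2.39549580e-01  1.78152646e+00 -7.77792833e-04
  1.59952999e+00 -1.18420288e-01]
scene cover_handle call 0.77 [0.5089 0.0583 0.2462]
```

View pics/s2.png

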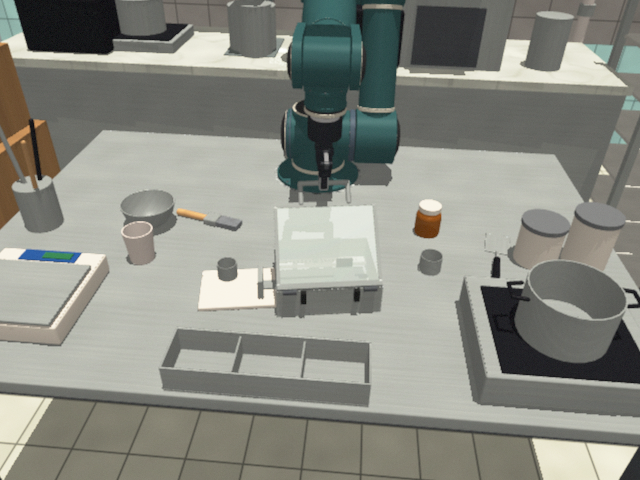

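The cover is following the hand: its front edge is up at rows 205–215 in the scene picture. Continuing to the stop.

Emit:
{"method": "play_rows", "body": {
  "deltas": [
    [1.1, 0.2, 1.1, 0, 0, 0, 1],
    [2.3, 0.35, 2.1, 0, 0, 0, 1],
    [3.5, 0.55, 3.1, 0, 0, 0, 1],
    [4.7, 0.8, 3.9, 0, 0, 0, 1],
    [6.0, 1.0, 4.75, 0, 0, 0, 1],
    [7.4, 1.3, 5.5, 0, 0, 0, 1],
    [8.8, 1.55, 6.05, 0, 0, 0, 1],
    [10.2, 1.8, 6.6, 0, 0, 0, 1],
    [11.7, 2.05, 7.0, 0, 0, 0, 1],
    [13.2, 2.3, 7.4, 0, 0, 0, 1],
    [14.7, 2.55, 7.6, 0, 0, 0, 1],
    [16.2, 2.8, 7.8, 0, 0, 0, 1],
    [17.7, 3.05, 7.85, 0, 0, 0, 1],
    [19.2, 3.3, 7.9, 0, 0, 0, 1],
    [20.7, 3.6, 7.7, 0, 0, 0, 1],
    [21.8, 3.8, 7.5, 0, 0, 0, 1],
    [21.8, 3.8, 7.5, 0, 0, 0, 1]
  ]
}}

```text
time: 8.12
eef_pos: [0.7292, 0.092, 0.4792]
ee_rot: [0.996, 0.087, 0.0, 0.0]
ft_force: [-0.3, 5.7, 2.8]
opening: 0.0107
```

```bash
python3 - <<'E'
from h import *
s=get_state();print(s['time'],s['eef_pos'],s['opening'],s['ft_force'],s['joint_pos'])
k,T=snap('scene','s3.png')
for q in ['cover_handle','cover_hinge','leg_grip','leg_plate','length_mark','leg_pointer','lever_face','ring_board','gauge_centre']:find('scene',q,T)
k,T=snap('wrist','w3.png')
for q in ['cover_handle','leg_grip','leg_plate','length_mark','leg_pointer','lever_face','ring_board','gauge_centre']:find('wrist',q,T)
E
```

```text
8.125 [0.72918926 0.09198561 0.47916977] 0.010659245991627765 [-0.28367897  5.73845971  2.80945175] [ 9.07997159e-02  2.39338239e-01  1.18295610e+00 -1.09198381e-04
  1.71901240e+00 -8.32575135e-02]
scene cover_handle call 0.7 [0.7286 0.094  0.3225]
scene cover_hinge call 0.97 [0.6907 0.0877 0.0704]
scene cover_hinge call 0.21 [ 0.3355 -0.2865  0.0009]
scene lever_face call 0.16 [0.6936 0.0872 0.0741]
scene ring_board call 0.75 [ 5.843e-01 -1.701e-01  2.000e-04]
wrist cover_handle call 0.88 [0.7236 0.0947 0.3162]
wrist leg_grip call 0.59 [0.5891 0.1157 0.0431]
wrist leg_plate call 0.97 [0.5997 0.1222 0.0426]
wrist length_mark call 0.6 [0.5259 0.0431 0.022 ]
wrist leg_pointer call 0.88 [0.5113 0.1057 0.0207]
wrist lever_face call 0.86 [0.5506 0.1146 0.0445]
wrist gauge_centre call 0.78 [0.5856 0.072  0.0048]
```

View pics/s3.png

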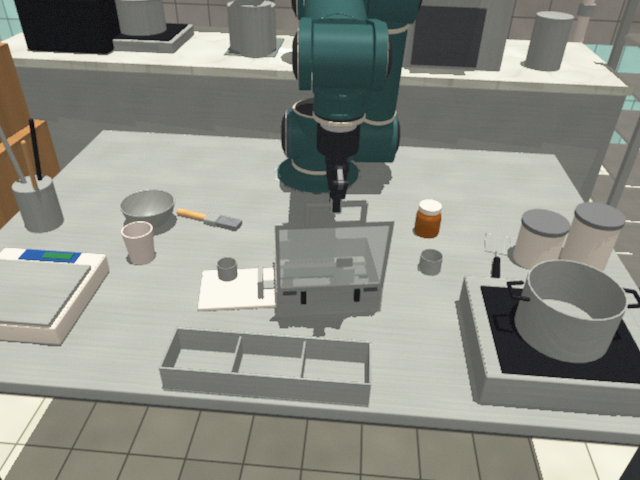

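View pics/w3.png

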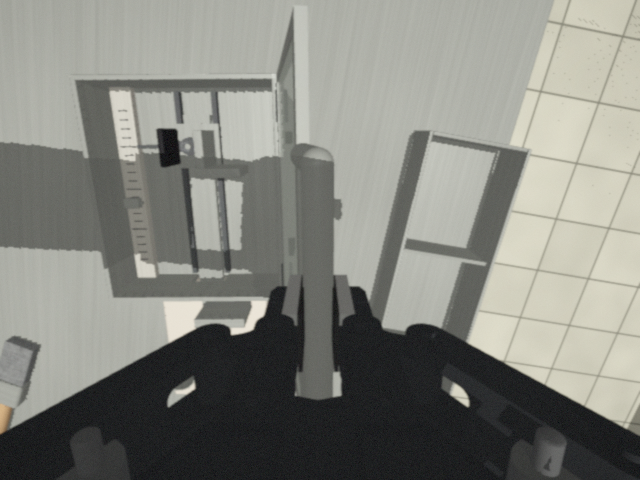

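The cover is past upright and near its stop: the wrist picture shows the panel edge-on at about (295,100). In the box I can see the lever at (168,147), the plate at (208,147), the needle, and the rider at (133,203). I'll nudge the cover onto its stop, release it, and rise.

Emit:
{"method": "play_rows", "body": {
  "deltas": [
    [0.3, 0.05, 0, 0, 0, 0, 1],
    [0.6, 0.1, -0.1, 0, 0, 0, 1],
    [0.6, 0.1, -0.1, 0, 0, 0, 1],
    [0.6, 0.1, -0.1, 0, 0, 0, 0.6],
    [0.6, 0.1, -0.1, 0, 0, 0, 0.6],
    [0.6, 0.1, -0.1, 0, 0, 0, 0.6],
    [0.6, 0.1, 2, 0, 0, 0, 0.6],
    [0.6, 0.1, 5, 0, 0, 0, 0.6],
    [-2, 0.1, 6, 0, 0, 0, 0.3],
    [-7, 1, 6, 0, 0, 0, 0.3],
    [-12, 1.2, 3, 0, 0, 0, 0.3],
    [-14.4, 1.4, -2, 0, 0, 0, 0.3],
    [-15, 1.4, -7, 0, 0, 0, 0.3],
    [-15, 1.4, -12, 0, 0, 0, 0.3],
    [-15, 1.4, -12, 0, 0, 0, 0.3],
    [-15, 1.4, -12, 0, 0, 0, 0.3]
  ]
}}

```text
time: 11.08
eef_pos: [0.5791, 0.1059, 0.3624]
ee_rot: [0.996, 0.087, 0.001, 0.0]
ft_force: [0.5, -1.1, 1.2]
opening: 0.0599
```

```bash
python3 - <<'E'
from h import *
s=get_state();print(s['time'],s['eef_pos'],s['opening'],s['ft_force'],s['joint_pos'])
k,T=snap('wrist','w4.png')
for q in ['leg_grip','leg_plate','length_mark','leg_pointer','lever_face','ring_board','gauge_centre']:find('wrist',q,T)
k,T=snap('top','t4.png')
for q in ['cover_handle','cover_hinge','leg_grip','leg_plate','length_mark','leg_pointer','lever_face','ring_board','gauge_centre']:find('top',q,T)
k,T=snap('scene','s4.png')
find('scene','cover_handle',T)
E
```

```text
11.075 [0.57911276 0.10592773 0.36244906] 0.05994021742844725 [ 0.51677979 -1.05925432  1.24235838] [ 1.37623572e-01 -5.78912124e-02  1.68760045e+00 -1.90017280e-04
  1.50899503e+00 -3.62834662e-02]
wrist leg_grip call 0.83 [0.5894 0.1169 0.0436]
wrist leg_plate call 0.61 [0.6021 0.1209 0.0421]
wrist length_mark call 0.9 [0.5237 0.0434 0.0197]
wrist leg_pointer call 0.83 [0.5133 0.1049 0.0177]
wrist lever_face call 0.82 [0.5536 0.1134 0.04  ]
wrist gauge_centre call 0.57 [0.5831 0.0711 0.0038]
top cover_handle call 0.94 [0.7372 0.0967 0.3173]
top cover_handle call 0.42 [ 0.3615 -0.4477 -0.0048]
top leg_grip call 0.82 [0.5861 0.1184 0.0441]
top leg_plate call 0.78 [0.6013 0.1195 0.04  ]
top leg_plate call 0.43 [0.592  0.0687 0.0045]
top ring_board call 0.53 [ 0.5916 -0.171   0.0115]
top ring_board call 0.44 [ 0.4392  0.5094 -0.0009]
top gauge_centre call 0.6 [0.5899 0.07   0.0042]
scene cover_handle call 0.72 [0.7366 0.0991 0.3191]
```

View pics/w4.png

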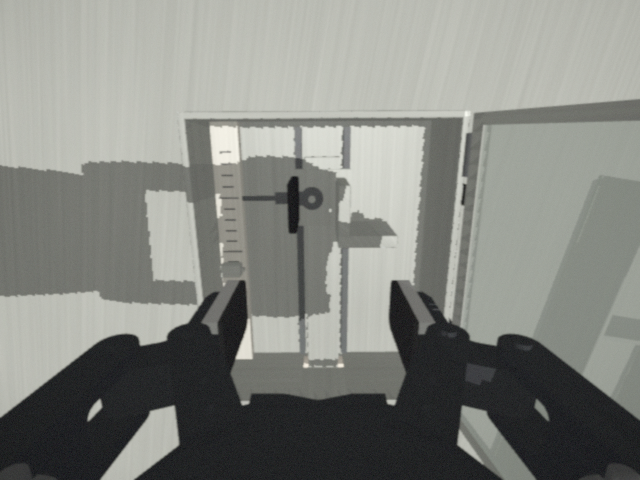

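View pics/s4.png

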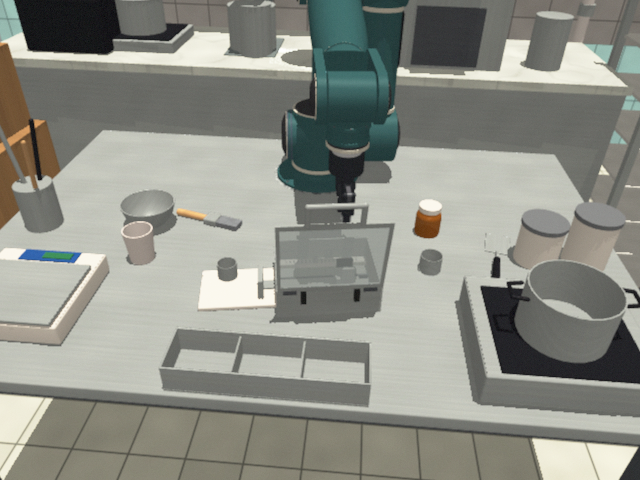

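```bash
python3 - <<'E'
import cv2
im=cv2.imread('pics/w4.png')
cv2.imwrite('pics/w4z.png',cv2.resize(im[150:300,200:400],(800,600),interpolation=cv2.INTER_CUBIC))
E
```

```text
(no output)
```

View pics/w4z.png

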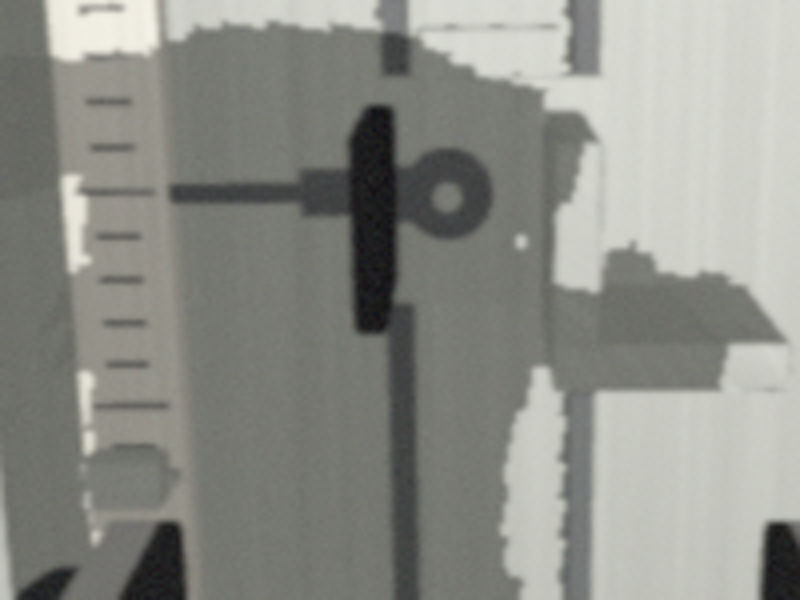

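```bash
cat >> h.py <<'E'
def px(k,T,u,v,z):
    d=T[:3,:3]@np.array([(u-k['cx'])/k['fx'],(v-k['cy'])/k['fy'],1]);return T[:3,3]+d*(z-T[2,3])/d[2]
E
python3 - <<'E'
from h import *
k,T=pose('wrist')
P=px(k,T,243,198.2,.02);N=px(k,T,244.5,268.8,.02)
print('ptr',P,'mark',N)
a=px(k,T,182,116,.075);b=px(k,T,470,113.5,.075);print('walltop',a,b,np.arctan2(*(b-a)[[1,0]]),np.linalg.norm(b-a))
# slot edge
a=px(k,T,200+402/4,150+310/4,.006);b=px(k,T,200+412/4,150+595/4,.006);d=a-b;print('slot yaw',np.arctan2(-d[0],d[1]))
for yaw in(.165,.175,.185):
  y=np.array([-np.sin(yaw),np.cos(yaw),0]);x=np.array([np.cos(yaw),np.sin(yaw),0]);print(yaw,(N-P)@y,(N-P)@x)
# lever top face black z=.065
L=[px(k,T,200+u/4,150+v/4,.065) for u,v in((352,140),(395,110),(355,325),(392,325))];
x=np.array([.9847,.174,0]);y=np.array([-.174,.9847,0])
print('lever',[(l.round(4),((l-P)@x).round(4),((l-P)@y).round(4)) for l in L])
# rib top, z~.065
for u,v in((553,345),(785,345),(785,390),(560,390),(605,340),(545,110),(600,140)):
  l=px(k,T,200+u/4,150+v/4,.065);print((u,v),l.round(4),((l-P)@x).round(4),((l-P)@y).round(4))
E
```

```text
ptr [0.51161792 0.10644496 0.02      ] mark [0.52063698 0.04139202 0.02      ]
walltop [0.47442278 0.16693617 0.075     ] [0.66457184 0.20178791 0.075     ] 0.18127437498656573 0.19331659933309667
slot yaw 0.19389433949325885
0.165 -0.06565081385977209 -0.0017885350004971194
0.175 -0.06562964629451622 -0.0024449427713424347
0.185 -0.06560191581932209 -0.003101106049948062
lever [(array([0.551 , 0.1317, 0.065 ]), np.float64(0.0432), np.float64(0.018)), (array([0.5579, 0.1385, 0.065 ]), np.float64(0.0511), np.float64(0.0235)), (array([0.5569, 0.0969, 0.065 ]), np.float64(0.0429), np.float64(-0.0173)), (array([0.5638, 0.0981, 0.065 ]), np.float64(0.0499), np.float64(-0.0173))]
(553, 345) [0.5947 0.0995 0.065 ] 0.0806 -0.0213
(785, 345) [0.6384 0.1071 0.065 ] 0.1249 -0.0214
(785, 390) [0.6405 0.0983 0.065 ] 0.1254 -0.0305
(560, 390) [0.5977 0.0908 0.065 ] 0.0821 -0.0304
(605, 340) [0.6043 0.1022 0.065 ] 0.0905 -0.0204
(545, 110) [0.5849 0.1432 0.065 ] 0.0785 0.0234
(600, 140) [0.5959 0.1395 0.065 ] 0.0887 0.0179
```

The zoomed view shows the needle tip at (243,198) and the rider nose at (244.5,269), 65.6 mm apart along the gauge's -y, which is inside the 40–90 mm range. Lever face, plate and rib fit the given sizes and put leg_grip at about (0.585, 0.119). I'll lower the open fingers astride the pair.

Emit:
{"method": "play_rows", "body": {
  "deltas": [
    [0.1, 1.3, -2, 0, 0, 0.006, 0.18],
    [0.1, 1.3, -6, 0, 0, 0.006, 0.18],
    [0.1, 1.3, -10, 0, 0, 0.006, 0.18],
    [0.1, 1.3, -10, 0, 0, 0.006, 0.18],
    [0.1, 1.3, -10, 0, 0, 0.006, 0.18]
  ]
}}

```text
time: 12.7
eef_pos: [0.5799, 0.1193, 0.2604]
ee_rot: [0.996, 0.09, 0.0, 0.0]
ft_force: [-0.2, -0.1, 0.7]
opening: 0.0699
```

```bash
python3 - <<'E'
from h import *
s=get_state();print(s['time'],s['eef_pos'],s['opening'],s['ft_force'])
k,T=snap('wrist','w5.png')
for q in ['leg_grip','leg_plate','lever_face','leg_pointer','length_mark']:find('wrist',q,T)
E
```

```text
12.7 [0.57990029 0.11926055 0.26037742] 0.06992352183825692 [-0.2408584  -0.10257365  0.7334689 ]
wrist leg_grip call 0.66 [0.587  0.1177 0.0412]
wrist leg_plate call 0.91 [0.603  0.1215 0.0431]
wrist lever_face call 0.68 [0.5517 0.1126 0.0423]
wrist leg_pointer call 0.64 [0.5123 0.1069 0.0198]
```

View pics/w5.png

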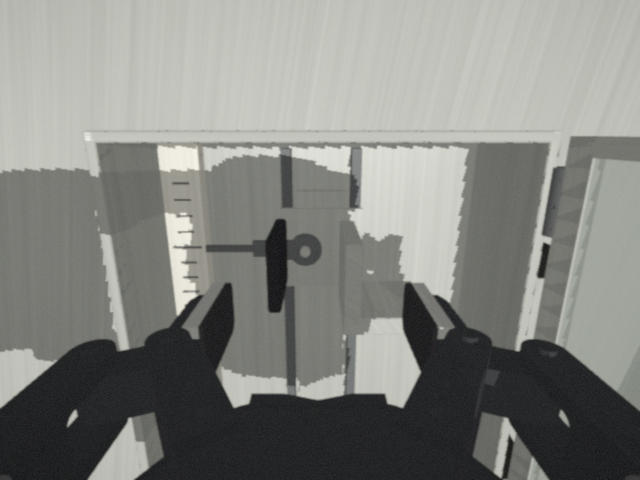

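The picture shows lever (column 267–285) and plate (about 345–360) centred between the fingers, about 4 mm off as planned. I'll go down the rest.

Emit:
{"method": "play_rows", "body": {
  "deltas": [
    [0, 0, -2, 0, 0, 0, 0.18],
    [0, 0, -4, 0, 0, 0, 0.18],
    [0, 0, -5.5, 0, 0, 0, 0.18],
    [0, 0, -6.5, 0, 0, 0, 0.18],
    [0, 0, -6.5, 0, 0, 0, 0.18],
    [0, 0, -6.5, 0, 0, 0, 0.18]
  ]
}}

```text
time: 13.75
eef_pos: [0.58, 0.119, 0.1957]
ee_rot: [0.996, 0.09, 0.001, -0.0]
ft_force: [0.2, -0.3, 0.1]
opening: 0.0702
```

```bash
python3 - <<'E'
from h import *
s=get_state();print(s['time'],s['eef_pos'],s['opening'],s['ft_force'])
k,T=snap('wrist','w6.png')
E
```

```text
13.75 [0.57995072 0.11895711 0.19571379] 0.07016577485007484 [ 0.16799173 -0.33063285  0.14786322]
```

View pics/w6.png

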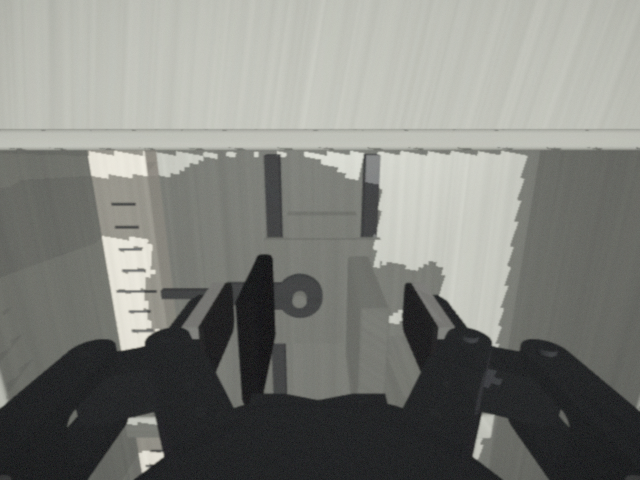

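Both fingers are astride the pair without contact: lever at (255,330), plate at (362,340). Now I push along the gauge's -y with the lever open.

Emit:
{"method": "play_rows", "body": {
  "deltas": [
    [0.2, -1.0, 0, 0, 0, 0, 0.18],
    [0.4, -2.0, 0, 0, 0, 0, 0.18],
    [0.55, -3.0, 0, 0, 0, 0, 0.18],
    [0.75, -4.0, 0, 0, 0, 0, 0.18],
    [0.9, -5.0, 0, 0, 0, 0, 0.18],
    [1.1, -6.0, 0, 0, 0, 0, 0.18],
    [1.2, -6.7, 0, 0, 0, 0, 0.18],
    [1.2, -6.7, 0, 0, 0, 0, 0.18],
    [1.2, -6.7, 0, 0, 0, 0, 0.18]
  ]
}}

```text
time: 14.92
eef_pos: [0.5919, 0.0519, 0.1958]
ee_rot: [0.996, 0.09, 0.001, -0.0]
ft_force: [0.1, 4.2, 2.1]
opening: 0.0699
```

```bash
python3 - <<'E'
from h import *
s=get_state();print(s['time'],s['eef_pos'],s['opening'],s['ft_force'])
k,T=snap('wrist','w7.png')
im=cv2.imread('pics/w7.png')
cv2.imwrite('pics/w7z.png',cv2.resize(im[230:380,80:280],(800,600),interpolation=cv2.INTER_CUBIC))
for q in ['leg_pointer','length_mark']:find('wrist',q,T)
E
```

```text
14.925 [0.59193043 0.05190935 0.19583653] 0.06992436491111075 [0.09507616 4.16292097 2.11759071]
wrist leg_pointer call 0.85 [0.5239 0.0494 0.0201]
wrist length_mark call 0.88 [0.5237 0.0447 0.0165]
wrist length_mark call 0.61 [0.5865 0.0719 0.004 ]
```

View pics/w7.png

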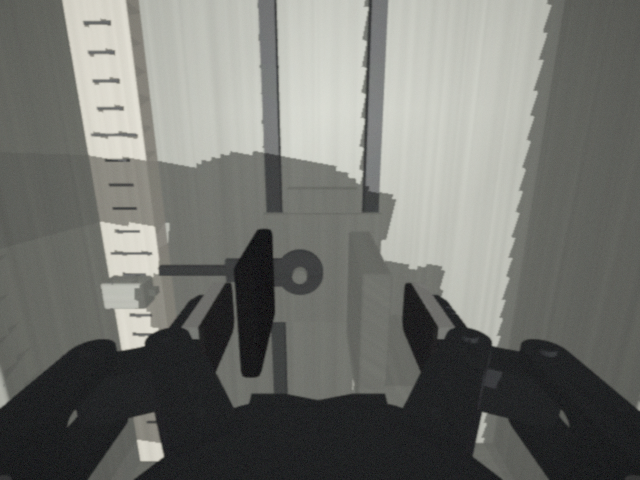

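View pics/w7z.png

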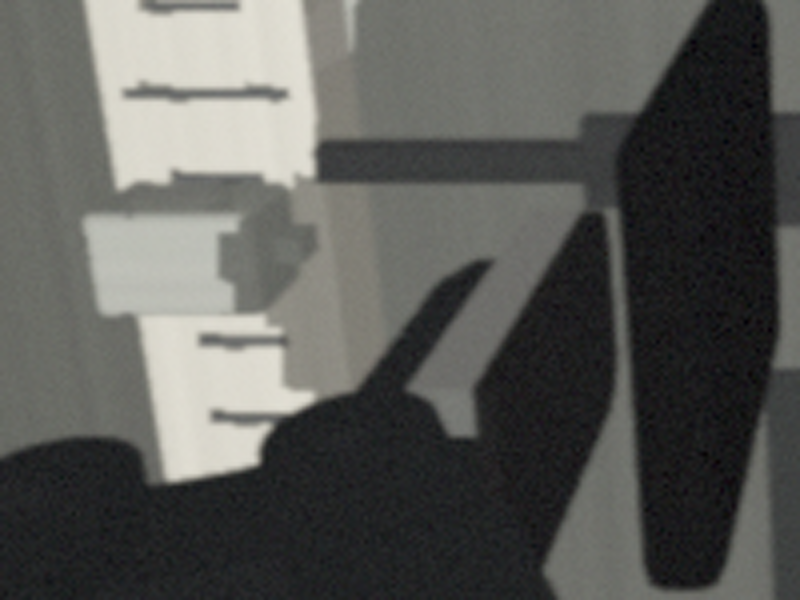

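```bash
python3 - <<'E'
from h import *
k,T=pose('wrist')
P=px(k,T,80+318/4,230+160/4,.02);N=px(k,T,80+315/4,230+240/4,.02)
y=np.array([-np.sin(.18),np.cos(.18),0]);x=np.array([np.cos(.18),np.sin(.18),0]);print(P,N,(N-P)@y,(N-P)@x)
E
```

```text
[0.52231058 0.05032548 0.02      ] [0.52256164 0.04082057 0.02      ] -0.009396292935857135 -0.001454657514276063
```

The needle tip is at (159.5,270) and the nose at (158.8,290), so 9.4 mm remain. Pushing on.

Emit:
{"method": "play_rows", "body": {
  "deltas": [
    [0.1, -0.5, 0, 0, 0, 0, 0.18],
    [0.17, -0.92, 0, 0, 0, 0, 0.18],
    [0.17, -0.92, 0, 0, 0, 0, 0.18],
    [0.17, -0.92, 0, 0, 0, 0, 0.18]
  ]
}}

```text
time: 15.58
eef_pos: [0.5936, 0.0429, 0.1958]
ee_rot: [0.996, 0.09, 0.001, 0.0]
ft_force: [-1.0, 2.6, 2.7]
opening: 0.0701
```

```bash
python3 - <<'E'
from h import *
s=get_state();print(s['time'],s['eef_pos'],s['opening'],s['ft_force'])
k,T=snap('wrist','w8.png')
im=cv2.imread('pics/w8.png')
cv2.imwrite('pics/w8z.png',cv2.resize(im[210:360,80:280],(800,600),interpolation=cv2.INTER_CUBIC))
for q in ['leg_pointer','length_mark']:find('wrist',q,T)
E
```

```text
15.575 [0.59358882 0.04290507 0.1958264 ] 0.07009669038294049 [-0.96835773  2.5512598   2.74313749]
wrist leg_pointer call 0.96 [0.5234 0.0387 0.0208]
wrist length_mark call 0.96 [0.5234 0.0456 0.0182]
```

View pics/w8z.png

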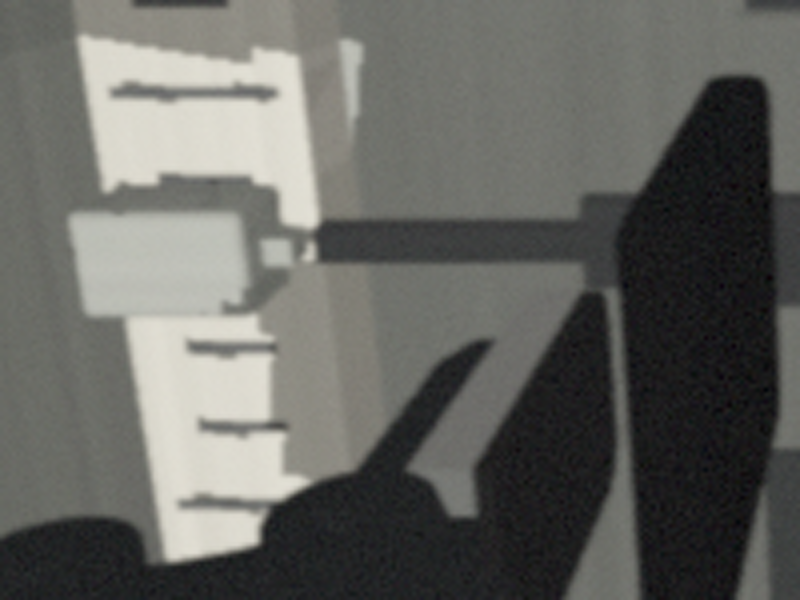

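View pics/w8.png

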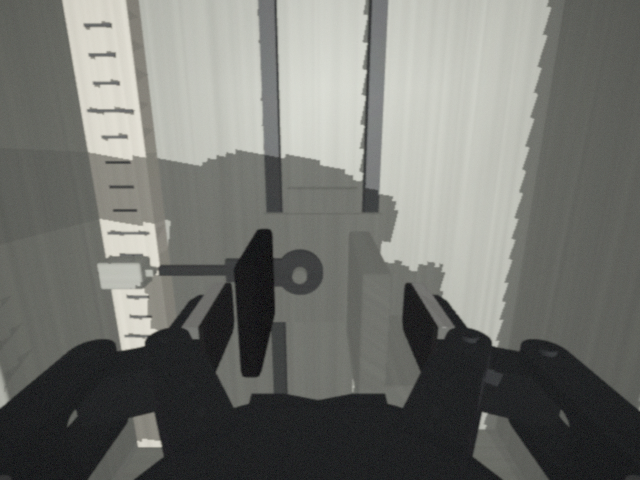

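The needle tip (zoom 318,241) faces the nose tip (about 310,243), within half a millimetre, and the lever is still open. I'll centre the jaws across the closed pair and squeeze gradually.

Emit:
{"method": "play_rows", "body": {
  "deltas": [
    [0.25, 0.04, 0, 0, 0, 0, 0.18],
    [0.49, 0.09, 0, 0, 0, 0, 0.25],
    [0.49, 0.09, 0, 0, 0, 0, 0.35],
    [0.49, 0.09, 0, 0, 0, 0, 0.42],
    [0.49, 0.09, 0, 0, 0, 0, 0.5],
    [0.49, 0.09, 0, 0, 0, 0, 0.5],
    [0.49, 0.09, 0, 0, 0, 0, 0.5]
  ],
  "newtons": 40
}}

```text
time: 16.6
eef_pos: [0.5988, 0.044, 0.1961]
ee_rot: [0.996, 0.09, 0.002, -0.0]
ft_force: [1.4, 5.0, 3.4]
opening: 0.0428
```

```bash
python3 - <<'E'
from h import *
s=get_state();print(s['time'],s['eef_pos'],s['opening'],s['ft_force'])
k,T=snap('wrist','w9.png')
im=cv2.imread('pics/w9.png')
cv2.imwrite('pics/w9z.png',cv2.resize(im[210:360,80:280],(800,600),interpolation=cv2.INTER_CUBIC))
E
```

```text
16.6 [0.59877017 0.04397247 0.19609808] 0.04278038044844267 [1.43256649 4.95579559 3.39488188]
```

View pics/w9.png

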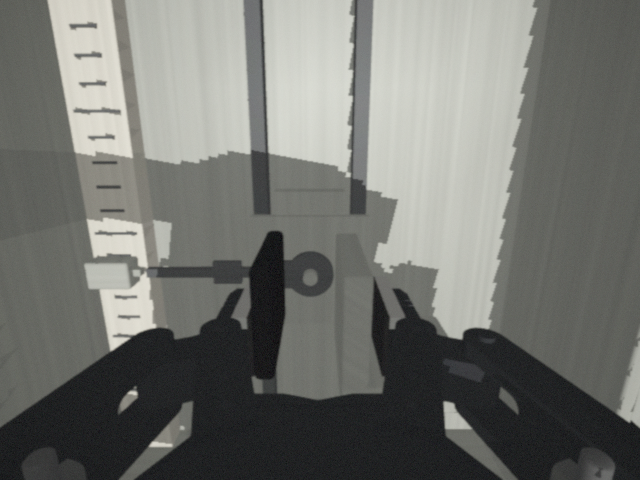

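View pics/w9z.png

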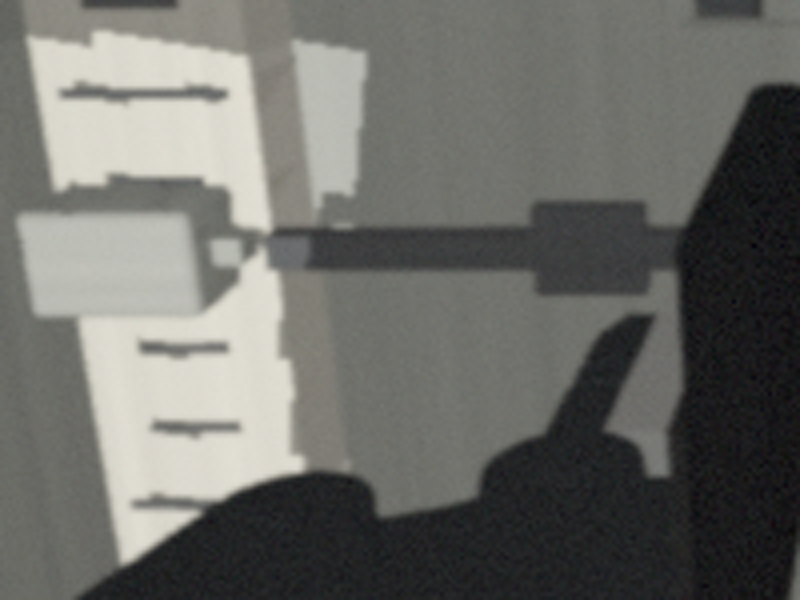

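```bash
python3 - <<'E'
from h import *
k,T=pose('wrist')
y=np.array([-np.sin(.18),np.cos(.18),0]);x=np.array([np.cos(.18),np.sin(.18),0])
P=px(k,T,80+270/4,210+248.5/4,.02);N=px(k,T,80+265/4,210+240/4,.02)
print(P,N,(N-P)@y,(N-P)@x, T[:3,:3].T@x)
print(find('wrist','length_mark',T)and 0,find('wrist','leg_pointer',T)and 0)
im=cv2.imread('pics/w9.png');cv2.imwrite('pics/w9zz.png',cv2.resize(im[250:300,110:176],(792,600),interpolation=cv2.INTER_CUBIC))
im=cv2.imread('pics/w8.png');cv2.imwrite('pics/w8zz.png',cv2.resize(im[250:300,120:186],(792,600),interpolation=cv2.INTER_CUBIC))
E
```

```text
[0.52425229 0.04023697 0.02      ] [0.52366957 0.04113313 0.02      ] 0.0009860000144178138 -0.00041287065848742596 [ 0.99999621 -0.00133487  0.00240944]
wrist leg_pointer call 0.67 [0.5252 0.0365 0.021 ]
[] 0
```

View pics/w9zz.png

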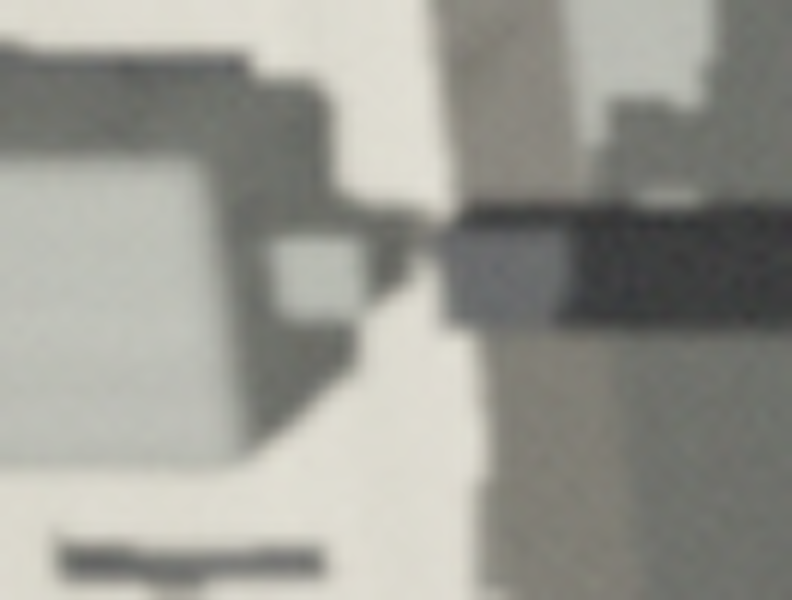

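View pics/w8zz.png

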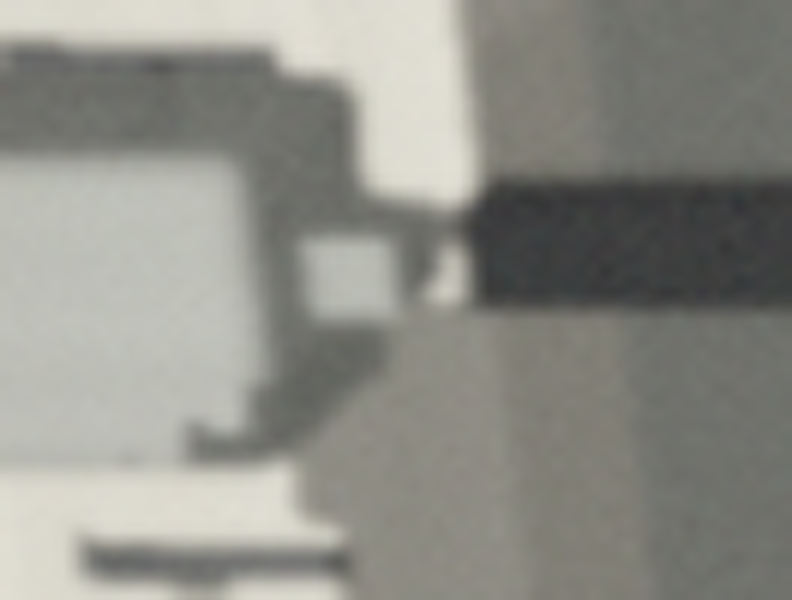

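```bash
python3 - <<'E'
from h import *
k,T=pose('wrist')
y=np.array([-np.sin(.18),np.cos(.18),0]);x=np.array([np.cos(.18),np.sin(.18),0])
A=px(k,T,110+215/12,250+155/12,.026);B=px(k,T,110+240/12,250+463/12,.026)
P=px(k,T,110+450/12,250+265/12,.02);N=px(k,T,110+432/12,250+240/12,.02)
P2=px(k,T,110+450/12,250+265/12,.0215)
print((A-B)@y,((A+B)/2)@y,P@y,P2@y,N@y)
E
```

```text
0.011493508867080697 -0.053524077540166706 -0.054275976611166905 -0.053667390398887856 -0.053309122116812116
```

The leg is about 0.8 mm past the mark (needle centre at row 265 against nose about 240 in the 12x zoom). I'll correct that before closing the lever fully.

Emit:
{"method": "play_rows", "body": {
  "deltas": [
    [-0.01, 0.08, 0, 0, 0, 0, 0.5],
    [-0.01, 0.08, 0, 0, 0, 0, 0.5],
    [-0.01, 0.08, 0, 0, 0, 0, 0.5]
  ]
}}

```text
time: 17.12
eef_pos: [0.5987, 0.0448, 0.196]
ee_rot: [0.996, 0.09, 0.002, -0.0]
ft_force: [-1.7, 4.4, 4.7]
opening: 0.0427
```

```bash
cat >> h.py <<'E'
def zz(n,c0=110,r0=250):
    s=get_state();print(s['time'],s['eef_pos'],s['opening'],s['ft_force'])
    k,T=snap('wrist',n+'.png');im=cv2.imread('pics/'+n+'.png');cv2.imwrite('pics/'+n+'zz.png',cv2.resize(im[r0:r0+50,c0:c0+66],(792,600),interpolation=cv2.INTER_CUBIC))
E
python3 -c "
from h import *
zz('w10')"
```

```text
17.125 [0.5986628  0.04479942 0.19602845] 0.04265881833542927 [-1.69226172  4.35584483  4.67228224]
```

View pics/w10zz.png

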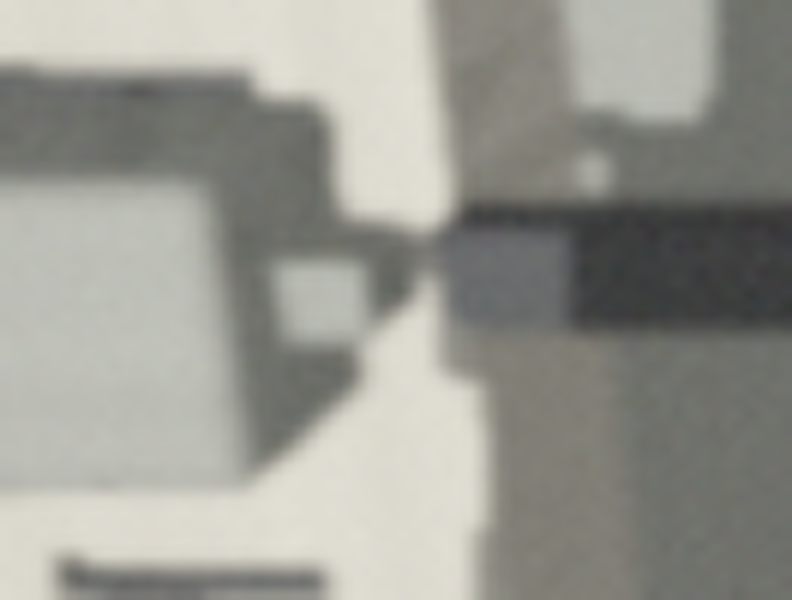

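The needle (row 265) and nose (row 260) now agree to about 0.2 mm. Squeezing fully.

Emit:
{"method": "play_rows", "body": {
  "deltas": [
    [0, 0, 0, 0, 0, 0, 0.58],
    [0, 0, 0, 0, 0, 0, 0.66],
    [0, 0, 0, 0, 0, 0, 1],
    [0, 0, 0, 0, 0, 0, 1],
    [0, 0, 0, 0, 0, 0, 1],
    [0, 0, 0, 0, 0, 0, 1]
  ],
  "newtons": 40
}}

```text
time: 17.92
eef_pos: [0.5991, 0.0448, 0.1971]
ee_rot: [0.996, 0.09, 0.002, -0.0]
ft_force: [2.2, 4.8, 11.3]
opening: 0.0315
```

```bash
python3 -c "
from h import *
zz('w11')"
```

```text
17.925 [0.59907831 0.04483085 0.19711334] 0.031488670474280944 [ 2.19493076  4.81556089 11.34627496]
```

View pics/w11zz.png

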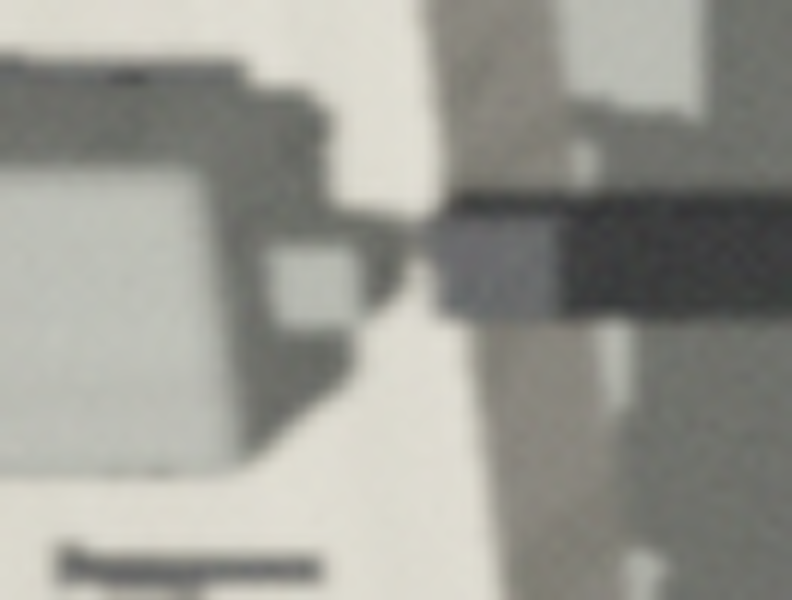

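View pics/w11.png

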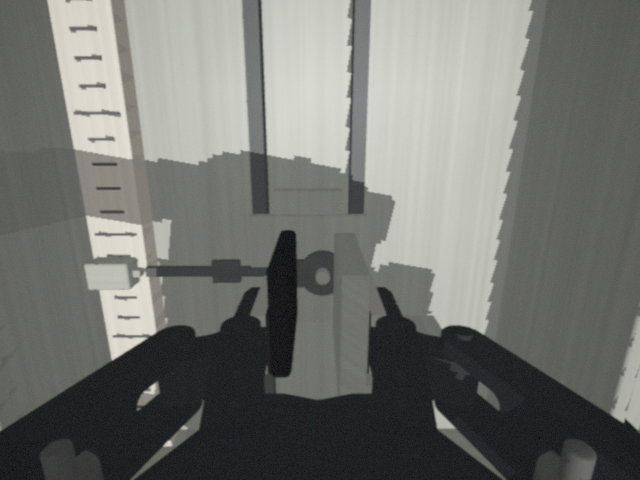

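The opening of 31.5 mm means the pair is closed. The needle is still within about 0.4 mm, slightly past the mark. I'll firm up the grip with a 0.3 mm trim and see whether the opening shrinks.

Emit:
{"method": "play_rows", "body": {
  "deltas": [
    [0, 0.03, 0, 0, 0, 0, 1],
    [0, 0.03, 0, 0, 0, 0, 1],
    [0, 0.03, 0, 0, 0, 0, 1],
    [0, 0.03, 0, 0, 0, 0, 1],
    [0, 0.03, 0, 0, 0, 0, 1],
    [0, 0.03, 0, 0, 0, 0, 1]
  ],
  "newtons": 60
}}

```text
time: 18.73
eef_pos: [0.5992, 0.0452, 0.1973]
ee_rot: [0.996, 0.09, 0.002, 0.0]
ft_force: [2.5, 4.0, 4.9]
opening: 0.0307
```

```bash
python3 -c "
from h import *
zz('w12')
k,T=snap('scene','s12.png');find('scene','cover_handle',T);find('scene','ring_board',T)"
```

```text
18.725 [0.59915424 0.04515929 0.19725674] 0.03073379623073645 [2.52112902 4.02378889 4.92702897]
scene cover_handle call 0.7 [0.7345 0.099  0.3156]
scene cover_handle call 0.69 [ 0.3191  0.3387 -0.0022]
scene ring_board call 0.63 [ 0.5866 -0.1693  0.0028]
```

View pics/w12zz.png

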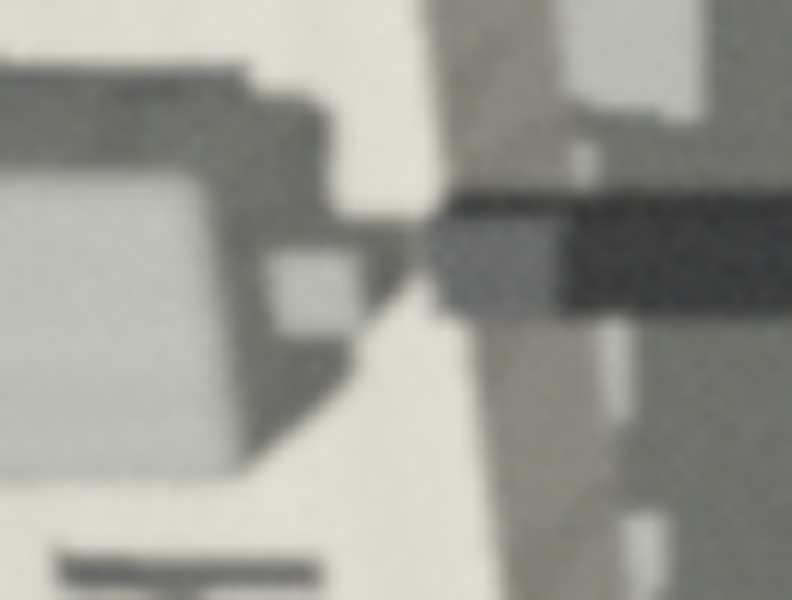

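View pics/s12.png

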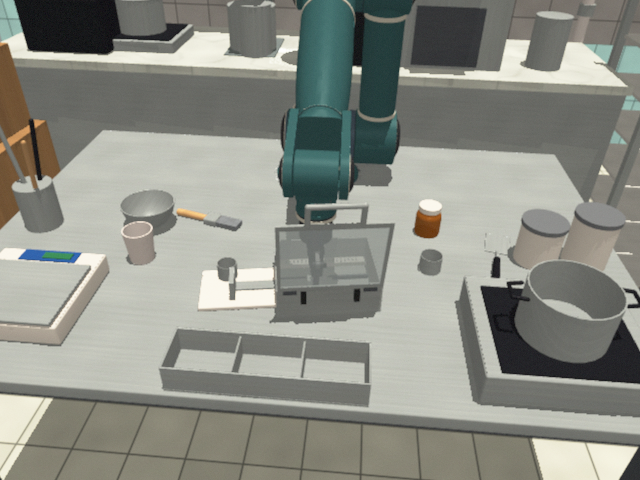

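The needle (row 257) meets the nose tip (about 250). The pair measures 30.7 mm, below the nominal 32 mm, so the lever is closed. The cover rests back and ring_board still stands at (227,267). Handing in.

```bash
python3 -c "
from h import *
s=get_state();print(s['opening'],s['eef_pos'],s['ft_force'])
hand_in()"
```

```text
0.030530175969713264 [0.59915079 0.04513154 0.19723611] [2.88715119 4.20286464 5.54011123]
the job is handed in; nothing more can be done
```

The job is handed in at about 19 s of the 54 s allowed. I lifted the cover onto its stop, then pushed the leg out about 65 mm with the lever open. The lever was closed with the pointer at the mark, and the fingers still hold the pair squeezed at 60 N.

What the last checks showed:
- **Pointer:** it stood within about 0.3 mm of the rider's nose in the wrist picture.
- **Lever:** the finger opening read 30.5 mm against the nominal 32 mm closed. The reading also came out about 1 mm low on the 12 mm handle bar, so I take the lever as fully closed.
- **Forces:** the wrist force was about 8 N at the end, and the largest value reported after any move was about 13 N.
- **Cover and utensils:** in the last scene picture the cover was still back. ring_board stood where it was, close to the extended leg, and the other utensils looked unmoved.

Two things were off along the way:
- **Overshoot and trim:** the leg ran about 0.8 mm past the mark when the fingers first closed on the lever. That was trimmed back before the final squeeze. A further 0.3 mm trim was made with the lever already closed.
- **Network disagreement:** its pointer and mark positions differed by up to 7 mm from what the zoomed picture showed, so I relied on the picture.

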